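# Find the fullest glaze jar in the carrier by its weight

### The arm

A 6-joint arm with a two-finger parallel gripper is mounted at the origin on a cart in front of the work surface, level with it; the furniture and walls round the work are solid. World frame = base frame: x ahead of the robot, y to its left, z up, the work surface at z = 0. Lengths are in m, angles in degrees, forces in N, time in s.
With the tool pointing down it reaches from about 0.4 to 0.825 m from the base axis. Payload 7 kg.
Tool frame: the origin (TCP) lies between the finger pads; the fingertips stand ctrl.nose_length ahead of it and the grasp point (between the pads) lies 2 mm behind it (ctrl.nose_length is the distance from the TCP to the fingertips, in m); z points along the fingers, y is the line along which they close (so a half turn about z gives the same grasp; the last joint's range is limited). The gripper opens to 88 mm and grips with 3 to 60 N. Pads are 19 mm wide; open, the fingers measure 130 mm over their backs; the gripper's body (78 mm by 193 mm) begins 47 mm behind the grasp point.
Start: joints at [92.481, 20.546, 0.682, 0, -70.136, -16.507], TCP at [0.164, 0.655, 0.244] pointing down, gripper open.
Joint ranges: [-176.03, 176.03], [-82.01, 121.73], [-58.28, 71.71], [-173.87, 95.51], [-174.79, -0.11], [-173.66, 173.66]. Speed limits (degrees/s): [136.94, 136.94, 172.46, 180, 180, 180].

### API

Orientations are given as [roll, pitch, yaw] about the fixed x, y, z axes, in that order (R = Rz(yaw) Ry(pitch) Rx(roll)).
In Python, from plant import ctrl gives the robot as it stands.
- The arm moves only by the tool apply_moves, never from a script. Its argument "commands" is a list of rows, each a list of 3 entries, a list of its own where there are three numbers: the shift along the world's x, y, z in cm, then the turn about the world's z in rad, then the closure, from 0 (fully open) to 1 (shut). In form: [[[x, y, z], turn, jaw], ...]. A call has 1 to 20 rows; each row is the pose to reach, as a shift and turn from the pose commanded when the call began; what a row does not reach only later rows make up. A row lasts 1/12 s, in which the tool goes at most 41.7 mm and 7.16 degrees, less where a joint would pass 70% of its speed; a pose out of reach is approached as far as the arm can. A call with a gripper value outside its range is refused whole. The fingers move at their own pace and stop on an object; the grip force is fixed at half the most. Time passes only in rows, so rows that repeat a pose let the fingers close. It gives the time, the measured TCP pose, the force, the opening and the grip force at its end, in the units of the state.
- ctrl.get_obs(): the state, without advancing time (a new reading comes with each control period).
- ctrl.snapshot(name): name is "scene" or "top" or "wrist"; returns a dict with "img" (420x560x3 uint8, red, green, blue), "fx", "fy", "cx", "cy" (pixels), "T" (4x4, takes a point from camera to world coordinates). Camera axes: x right, y up, looking along -z (the intrinsics and any distortion apply to the point x, -y, -z); pixel columns grow to the right and rows downward; lengths in m; the calibration is good to about 2 mm. A picture is of the moment at which its call begins. There is no depth.
- ctrl.close_job(): hands the job in; it is judged then, once.
Trained networks look in a picture, given as the dict that the camera call returned (one of the last four; its "shot" number tells which), for a name from the list of things; names that differ only in an ending like _2 or _b are one class to them, and where a whole thing is asked for, a point or a joint stands for the part that bears it (a point fixed in the world has none). Each returns a list of dicts, best first, with "score" (0 to 1); they miss things now and then, are a little off and sometimes report something else, mostly with a low value. They report only what shows in the picture. A call takes as long as a camera call. They do not tell look-alikes from the thing itself.
- ctrl.search_frame(picture, target): "at" ([column, row] in pixels, amid what is visible of it).
- ctrl.spot_point(picture, target): "at" ([column, row] in pixels: a listed point, or the origin of a listed thing).
The state is a dict: "clock": time; "joint_pos": joint angles; "qvel": joint speeds; "tau": joint torques, N m; "tool_pos": TCP position; "orientation": TCP orientation; "force": force on the tool from outside, world axes, zero at the start; "moment": the same for the moment, N m; "opening": finger opening in m; "gripper_force": force on a finger pad.
Only numpy, scipy, OpenCV 4.12 (cv2) and the standard library are available. Lean on these libraries where they do the work, as an engineer would, in place of code of your own. Each camera call takes 0.05 s, during which the arm holds its last target. There are 200 camera calls.

### The job

Three closed glaze jars have come back in their carrier: turn the steel keeper by its wooden knob until its long pointer arm stands over the brass mark on the rim, which frees the lids. Then heft the jars one at a time, each lifted right out of its socket for a moment and set back before the next, starting with the first jar clockwise of the mark seen from above and going on clockwise. Finish holding the heaviest jar up, upright and still, its base at least 15 cm above the worktop (the program ends while holding it; if the last jar hefted is the heaviest, keep it), with the other two standing in their sockets, the keeper still at the mark and the things round the carrier left alone.

Things in the scene. Friction and masses are not known exactly. Their poses are not given: they have to be found in the camera images.
- carrier: fixed jar carrier: a round wooden disc, 292 mm across, its top 18 mm above the worktop, with three sheet-metal sockets 120 degrees apart, two low steel carrying handles on the side away from the mark (up to 53 mm above the worktop, between sockets) and a 16 mm post in the middle. Origin on the worktop under its centre, z up; its -x axis points to the mark. Its yaw is -0.6 to 0.6.
- keeper (a joint): turn of the keeper about the upright post, rad, growing anticlockwise seen from above: at 0 its arms lie over the lids, the pointer arm over socket_1; at 1.047 the pointer arm is over the mark and the arms midway between the jars. Starts between -0.3 and 0.3, travel -0.5 to 2.3; turns with light friction (0.06 N m) and stays where left. Jars cannot come out while arms are over the lids.
- knob (a point): grip point of the keeper's knob on the post's axis, 131 mm above the worktop. The knob is an upright wooden bar, 50 mm long, 14 mm thick, from 110 to 137 mm above the worktop, its long side along the pointer arm; this point's x axis points along the pointer arm. Pinch it across the 14 mm from above, fingertips kept above the steel arms.
- pointer_tip (a point): lower end of the pointer arm's bent-down tip, a 6 mm rod 139 mm from the axis, 73 mm above the worktop. The keeper is a steel plate with three arms 120 degrees apart, 15 to 26 mm wide, from 105 mm (4 mm over the lids) to 110 mm above the worktop; two reach 108 mm from the axis, the pointer arm 142 mm.
- mark (a point): the brass release mark: a brass stud and strip on the carrier's rim, 136 mm from its centre, 22 mm above the worktop, midway between socket_3 and socket_1.
- socket_1 (a point): centre of the floor of the socket that is first clockwise of the mark, seen from above (60 degrees on from it), 18 mm above the worktop and 95 mm from the carrier's centre. Where a seated jar's origin is. The socket is a sheet-metal ring, 73 mm inside, 85 mm outside, 23 mm high above its floor, flared at the mouth.
- socket_2 (a point): centre of the floor of the socket that is second clockwise of the mark (180 degrees from it, straight across), 18 mm above the worktop and 95 mm from the carrier's centre. Where a seated jar's origin is. The socket is a sheet-metal ring, 73 mm inside, 85 mm outside, 23 mm high above its floor, flared at the mouth.
- socket_3 (a point): centre of the floor of the socket that is third clockwise of the mark (60 degrees short of it, the last to be hefted), 18 mm above the worktop and 95 mm from the carrier's centre. Where a seated jar's origin is. The socket is a sheet-metal ring, 73 mm inside, 85 mm outside, 23 mm high above its floor, flared at the mouth.
- jar_a: closed screw-lid glaze jar, cream and white bands, 67 mm across (64 mm where fingers close on it), 83 mm tall, round, no front; origin at the centre of its underside, z up. Stands in one of the three sockets; which one varies. The three look identical: the fullest weighs 0.5 to 0.6 kg, the other two 0.2 to 0.32 kg, and only weight tells which is which.
- jar_b: closed screw-lid glaze jar, cream and white bands, 67 mm across (64 mm where fingers close on it), 83 mm tall, round, no front; origin at the centre of its underside, z up. Stands in one of the three sockets; which one varies. The three look identical: the fullest weighs 0.5 to 0.6 kg, the other two 0.2 to 0.32 kg, and only weight tells which is which.
- jar_c: closed screw-lid glaze jar, cream and white bands, 67 mm across (64 mm where fingers close on it), 83 mm tall, round, no front; origin at the centre of its underside, z up. Stands in one of the three sockets; which one varies. The three look identical: the fullest weighs 0.5 to 0.6 kg, the other two 0.2 to 0.32 kg, and only weight tells which is which.
- mug: reddish-brown unglazed mug with a handle, 70 mm across, 98 mm over the handle, 90 mm tall, left of the carrier; origin at its underside. A bystander, to be left where it stands.
- rib: flat wooden throwing rib with one curved side, 90 x 40 x 8 mm, behind the carrier; origin at its underside. A bystander, to be left where it stands.
- tile: L-shaped glaze test tile standing upright, 36 x 38 mm, 70 mm tall, behind the carrier; origin at its underside. A bystander, to be left where it stands.
- short_post: hollow triangular kiln post standing on end, 38 x 42 mm, 50 mm tall, behind the carrier to the right; origin at its underside. A bystander, to be left where it stands.
Not all that is in view belongs to the job. What is shaped like the jar_b but orange is not meant.

How it is judged:
By the outcome, as a careful person would: the job done as asked, in the order asked, and still so for the second after the job is handed in, while the arm keeps its last pose, push and grip.
It also fails if it takes over 72 s, if anything falls off the work surface, if the arm or the gripper's body presses on something with over 40 N, if the wrist force passes 120 N, or if a joint passes its speed limit or range.

## Working session

There is one attempt and no reset: what is moved stays moved. The work goes in short steps, Python scripts to look and compute and a tool call to move; the robot and the scene stay as the last step left them, time stands still between calls to the robot, and variables do not carry over. Pictures are saved under pics/ and viewed, at most 10 in all, crops included, and the job is handed in when it is done.

Besides the shell and the picture viewer there is one more tool, called after "Call:" in YAML: its name, and indented under it one key for each argument. apply_moves: Moves the arm, as the interface text tells. Its arguments: {"type":"object","properties":{"commands":{"type":"array"}},"required":["commands"]}

```bash
mkdir -p pics; ls
cat > h.py <<'E'
import numpy as np, cv2
from plant import ctrl
def ray(p,uv):
    d=np.array([(uv[0]-p['cx'])/p['fx'],-(uv[1]-p['cy'])/p['fy'],-1.0])
    T=np.array(p['T']); return T[:3,3],T[:3,:3]@d
def at_z(p,uv,z):
    o,d=ray(p,uv); return o+d*(z-o[2])/d[2]
def proj(p,X):
    T=np.array(p['T']); c=T[:3,:3].T@(np.array(X)-T[:3,3])
    return [p['cx']+p['fx']*c[0]/-c[2], p['cy']-p['fy']*c[1]/-c[2]]
def save(p,n): cv2.imwrite('pics/'+n+'.png',p['img'][:,:,::-1])
E
python3 - <<'E'
from h import *
o=ctrl.get_obs(); print({k:np.round(v,3).tolist() for k,v in o.items()}, ctrl.nose_length)
Z=dict(knob=.131,pointer_tip=.073,mark=.022,socket_1=.018,jar_a=.018,mug=0,carrier=0)
for n in ('top','scene'):
    p=ctrl.snapshot(n); save(p,n); print(n,[k for k in p], np.round(p['T'],3)[:3,3])
    for t,z in Z.items():
        for r in ctrl.spot_point(p,t)[:5]: print(t,np.round(r['score'],2),np.round(r['at'],1),np.round(at_z(p,r['at'],z),4))
E
```

```text
pics
{'clock': 0.0, 'joint_pos': [92.481, 20.591, 0.635, -0.021, -70.136, -16.507], 'qvel': [0.001, 0.073, -0.142, -0.047, -0.063, -0.126], 'tau': [0.0, -58.272, 29.305, 6.997, 0.007, -0.0], 'tool_pos': [0.164, 0.654, 0.243], 'orientation': [179.906, -0.008, -14.034], 'force': [-0.142, -0.473, -0.644], 'moment': [-0.015, 0.057, -0.01], 'gripper_force': 0.0, 'opening': 0.088} 0.017
top ['img', 'fx', 'fy', 'cx', 'cy', 'T', 'shot'] [0.418 0.005 1.221]
knob 0.85 [297.4 245.3] [ 0.5283 -0.0031  0.131 ]
pointer_tip 0.59 [237.  240.4] [0.5468 0.1301 0.073 ]
mark 0.75 [268.5 303.6] [0.4078 0.0636 0.022 ]
socket_1 0.92 [256.2 248.4] [0.5338 0.0915 0.018 ]
socket_1 0.9 [318.8 282.1] [ 0.4549 -0.0514  0.018 ]
socket_1 0.61 [316.8 214.3] [ 0.6116 -0.0503  0.018 ]
jar_a 0.94 [317.9 213.8] [ 0.6128 -0.0529  0.018 ]
jar_a 0.86 [413.9 220.8] [ 0.5931 -0.2746  0.018 ]
jar_a 0.78 [319.6 286. ] [ 0.446 -0.053  0.018]
jar_a 0.56 [256.2 250.2] [0.5296 0.0915 0.018 ]
jar_a 0.51 [297.  243.7] [ 0.5434 -0.0031  0.018 ]
mug 0.57 [172.2 264.4] [0.5004 0.2902 0.    ]
mug 0.43 [296.2 242.7] [ 0.5477 -0.0013  0.
[... 181 characters left out ...]
ob 0.97 [315.  225.4] [ 0.5268 -0.0013  0.131 ]
knob 0.68 [289.8 233.1] [0.5672 0.05   0.131 ]
pointer_tip 0.66 [280.1 278.9] [0.5458 0.1385 0.073 ]
mark 0.94 [348.5 292.7] [0.406 0.061 0.022]
socket_1 0.89 [290.9 233.9] [ 0.6125 -0.0572  0.018 ]
socket_1 0.71 [292.6 281.5] [0.5371 0.0878 0.018 ]
socket_1 0.17 [315.4 263. ] [0.5139 0.0074 0.018 ]
jar_a 0.93 [291.3 232.6] [ 0.6137 -0.0621  0.018 ]
jar_a 0.84 [351.7 254. ] [ 0.4463 -0.0636  0.018 ]
jar_a 0.8 [296.5 283.8] [0.5258 0.0899 0.018 ]
jar_a 0.61 [331.9 192.8] [ 0.5842 -0.2634  0.018 ]
mug 0.31 [205.3 266.8] [0.7549 0.1311 0.    ]
carrier 0.76 [313.8 264.6] [ 0.5211 -0.0018  0.    ]
carrier 0.72 [347.6 257.9] [ 0.4551 -0.0632  0.    ]
```

View images.

View pics/top.png

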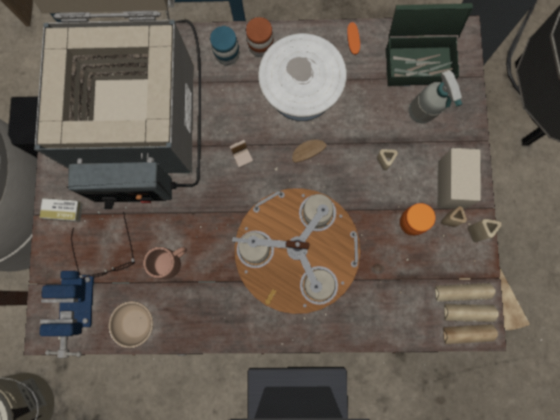

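View pics/scene.png

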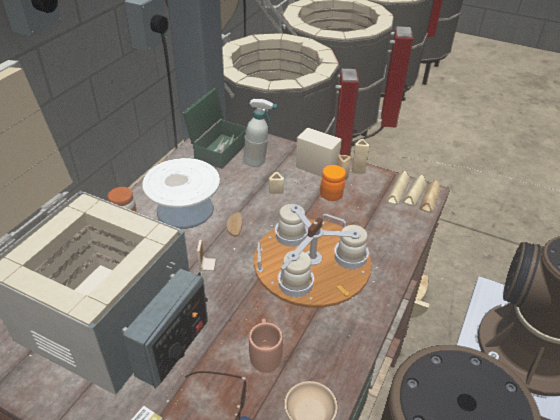

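The top view shows the knob at (297,245), the pointer tip at (237,240), the mark at (270,297) and jars in all three sockets. The orange jar at (418,219) is the decoy. Measured distances match the given sizes (mark 138 mm and sockets about 95 mm from the axis). Carrier yaw is about -28° and the keeper is at about -0.17 rad. I'll move over the knob now.

Call:
apply_moves:
  commands:
    - [[36.4, -65.8, 6], -1.466, 0]
    - [[36.4, -65.8, 6], -1.466, 0]
    - [[36.4, -65.8, 6], -1.466, 0]
    - [[36.4, -65.8, 6], -1.466, 0]
    - [[36.4, -65.8, 6], -1.466, 0]
    - [[36.4, -65.8, 6], -1.466, 0]
    - [[36.4, -65.8, 6], -1.466, 0]
    - [[36.4, -65.8, 6], -1.466, 0]
    - [[36.4, -65.8, 6], -1.466, 0]
    - [[36.4, -65.8, 6], -1.466, 0]
    - [[36.4, -65.8, 6], -1.466, 0]
    - [[36.4, -65.8, 6], -1.466, 0]
    - [[36.4, -65.8, 6], -1.466, 0]
    - [[36.4, -65.8, 6], -1.466, 0]
    - [[36.4, -65.8, 6], -1.466, 0]
    - [[36.4, -65.8, 6], -1.466, 0]
    - [[36.4, -65.8, 6], -1.466, 0]
    - [[36.4, -65.8, 6], -1.466, 0]
    - [[36.4, -65.8, 6], -1.466, 0]
    - [[36.4, -65.8, 6], -1.466, 0]

```text
clock: 2.47
tool_pos: [0.5284, -0.0055, 0.3033]
orientation: [180.0, -0.0, -98.3]
force: [0.1, -0.2, -0.1]
opening: 0.0875
gripper_force: 0.0
```

Call:
apply_moves:
  commands:
    - [[0, 0, 0], 0, 0.4]
    - [[0, 0, 0], 0, 0.4]
    - [[0, 0, 0], 0, 0.4]
    - [[0, 0, 0], 0, 0.4]

```text
clock: 2.8
tool_pos: [0.5273, -0.002, 0.3038]
orientation: [-180.0, 0.0, -97.9]
force: [0.8, -0.1, -0.2]
opening: 0.0664
gripper_force: 0.0
```

```bash
cat > m.py <<'E'
from h import *
import sys
from scipy.optimize import least_squares
def look(tag):
    p=ctrl.snapshot('wrist'); save(p,tag)
    for t,z in dict(knob=.131,pointer_tip=.073,mark=.022,socket_1=.018,jar_a=.018).items():
        for r in ctrl.spot_point(p,t)[:4]: print(t,np.round(r['score'],2),np.round(r['at'],1),np.round(at_z(p,r['at'],z),4))
if __name__=='__main__':
    o=ctrl.get_obs(); print({k:np.round(o[k],4).tolist() for k in ('clock','tool_pos','orientation','joint_pos','opening','force')})
    look(sys.argv[1])
E
python3 m.py w1
```

```text
{'clock': 2.8, 'tool_pos': [0.5273, -0.002, 0.3038], 'orientation': [-179.9775, 0.0155, -97.9077], 'joint_pos': [21.1081, 4.49, -12.2717, -0.0027, -73.211, -29.0151], 'opening': 0.0664, 'force': [0.799, -0.1003, -0.1531]}
knob 0.67 [278.9 192.1] [ 0.5278 -0.001   0.131 ]
mark 0.72 [366.6 204.8] [0.4144 0.0625 0.022 ]
jar_a 0.85 [337.6 126.9] [ 0.4449 -0.0471  0.018 ]
jar_a 0.63 [286.3 234.9] [0.5305 0.0936 0.018 ]
jar_a 0.55 [210.3 142.9] [ 0.6124 -0.0497  0.018 ]
```

View pics/w1.png

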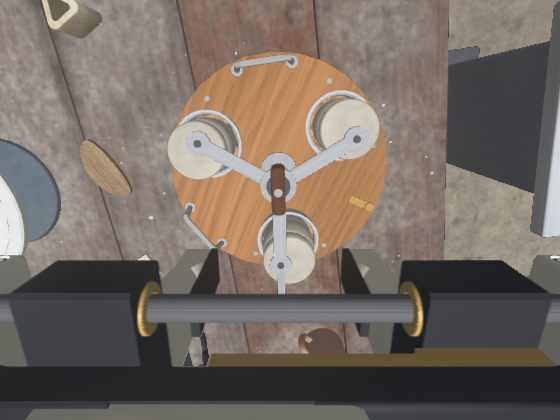

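The wrist view shows the knob centred at (279,190), running nearly straight down the image along the pointer. The arm-end rivets are at (281,265), (197,143) and (357,139), and the mark is at (362,204). I'll check these against each other.

Run:
```python
from h import *
p=ctrl.snapshot('wrist'); img=p['img']
C=at_z(p,(279.5,158.5),.018); print('disc c',C, [np.linalg.norm((at_z(p,u,.018)-C)[:2]) for u in ((172,150),(387,150),(279,52),(279,265))])
print('knob',at_z(p,(278.5,165),.137),at_z(p,(278.5,215),.137))
rv=[at_z(p,u,.111) for u in ((281,265),(197,143),(357,139))]; print('riv',np.round(rv,4),np.round(np.mean(rv,0),4))
K=np.mean(rv,0)
for r in rv: print(np.linalg.norm((r-K)[:2]),np.degrees(np.arctan2(*(r-K)[1::-1])))
for u in ((355,201),(362,204),(369,207)):
    m=at_z(p,u,.022); print('mark',m,np.linalg.norm((m-K)[:2]),np.degrees(np.arctan2(*(m-K)[1::-1])))
# wood disc mask
hsv=cv2.cvtColor(img,cv2.COLOR_RGB2HSV)
m=cv2.inRange(hsv,(5,110,90),(22,255,255)); m=cv2.morphologyEx(m,cv2.MORPH_CLOSE,np.ones((5,5)));m=cv2.morphologyEx(m,cv2.MORPH_OPEN,np.ones((5,5)))
c=max(cv2.findContours(m,0,2)[0],key=cv2.contourArea); h=cv2.convexHull(c)[:,0]
P=np.array([at_z(p,u,.018)[:2] for u in h if u[1]<245])
from scipy.optimize import least_squares
s=least_squares(lambda x:np.hypot(*(P-x[:2]).T)-x[2],[.53,0,.146],loss='soft_l1',f_scale=.001); print('fit',s.x,len(P),np.abs(s.fun).mean())
```

```text
disc c [ 0.52523555 -0.01768291  0.018     ] [np.float64(0.14277145845288952), np.float64(0.14273263091362112), np.float64(0.1291327511911892), np.float64(0.15834865381629282)]
knob [ 0.52434458 -0.03033823  0.137     ] [0.53149052 0.02039463 0.137     ]
riv [[ 0.5385  0.0906  0.111 ]
 [ 0.605  -0.0599  0.111 ]
 [ 0.4417 -0.0412  0.111 ]] [ 0.5284 -0.0035  0.111 ]
0.0946012800045572 83.84333572897503
0.09508390387946179 -36.375206213870165
0.09453005593486742 -156.51954777635643
mark [0.43024328 0.05411885 0.022     ] 0.1138133848209344 149.58453892324158
mark [0.42095513 0.05978233 0.022     ] 0.12469063699038657 149.5010121947936
mark [0.41161142 0.06547969 0.022     ] 0.13563317769740407 149.4305034636988
fit [ 0.52837345 -0.002243    0.14353939] 22 0.0006430628111559982
```

Mark bearing is about 150° and the pointer about 83.7°, so the turn needed is about +66° (1.157 rad). Next I'll align, go down and pinch the knob.

Call:
apply_moves:
  commands:
    - [[0, 0, -3], 0.027, 0.4]
    - [[0, 0.05, -6], 0.027, 0.4]
    - [[0, 0.05, -9], 0.027, 0.4]
    - [[0, 0.05, -12], 0.027, 0.4]
    - [[0, 0.05, -14], 0.027, 0.4]
    - [[0, 0.05, -16], 0.027, 0.4]
    - [[0, 0.05, -17.2], 0.027, 0.4]
    - [[0, 0.05, -17.2], 0.027, 0.4]
    - [[0, 0.05, -17.2], 0.027, 1]
    - [[0, 0.05, -17.2], 0.027, 1]
    - [[0, 0.05, -17.2], 0.027, 1]
    - [[0, 0.05, -17.2], 0.027, 1]
    - [[0, 0.05, -17.2], 0.027, 1]
    - [[0, 0.05, -17.2], 0.027, 1]
    - [[0, 0.05, -17.2], 0.027, 1]
    - [[0, 0.05, -17.2], 0.027, 1]
    - [[0, 0.05, -17.2], 0.027, 1]
    - [[0, 0.05, -17.2], 0.027, 1]

```text
clock: 4.65
tool_pos: [0.5291, -0.0026, 0.1322]
orientation: [-179.8, 0.0, -96.4]
force: [4.6, -2.4, -2.5]
opening: 0.0136
gripper_force: 30.0
```

Call:
apply_moves:
  commands:
    - [[0, 0, 0], 0.1, 1]
    - [[0, 0, 0], 0.2, 1]
    - [[0, 0, 0], 0.3, 1]
    - [[0, 0, 0], 0.4, 1]
    - [[0, 0, 0], 0.5, 1]
    - [[0, 0, 0], 0.6, 1]
    - [[0, 0, 0], 0.7, 1]
    - [[0, 0, 0], 0.8, 1]
    - [[0, 0, 0], 0.9, 1]
    - [[0, 0, 0], 1.0, 1]
    - [[0, 0, 0], 1.08, 1]
    - [[0, 0, 0], 1.13, 1]
    - [[0, 0, 0], 1.157, 1]
    - [[0, 0, 0], 1.157, 1]
    - [[0, 0, 0], 1.157, 1]
    - [[0, 0, 0], 1.157, 1]

```text
clock: 5.98
tool_pos: [0.5293, -0.0025, 0.1322]
orientation: [-179.9, -0.2, -30.1]
force: [6.0, -1.5, -2.2]
opening: 0.014
gripper_force: 30.0
```

Run:
```python
from h import *
for n in ('scene','wrist'):
    p=ctrl.snapshot(n)
    for t,z in dict(knob=.131,pointer_tip=.073,mark=.022).items():
        for r in ctrl.spot_point(p,t)[:2]: print(n,t,np.round(r['score'],2),np.round(r['at'],1),np.round(at_z(p,r['at'],z),4))
    im=p['img'][:,:,::-1]
    if n=='scene': im=cv2.resize(im[170:330,220:420],None,fx=3,fy=3,interpolation=cv2.INTER_CUBIC)
    cv2.imwrite(f'pics/t_{n}.png',im)
a=cv2.imread('pics/t_scene.png');b=cv2.imread('pics/t_wrist.png')
b=cv2.resize(b,(400,300)); a=cv2.resize(a,(400,320))
o=np.zeros((320,800,3),np.uint8);o[:,:400]=a;o[:300,400:]=b;cv2.imwrite('pics/t.png',o)
```

```text
scene knob 0.91 [318.  225.4] [ 0.5206 -0.0046  0.131 ]
scene pointer_tip 0.97 [349.5 280. ] [0.4065 0.0682 0.073 ]
scene pointer_tip 0.27 [314.7 225. ] [ 0.5506 -0.0614  0.073 ]
scene mark 0.57 [344.5 290.9] [0.4163 0.0603 0.022 ]
scene mark 0.36 [350.2 256. ] [ 0.446  -0.0515  0.022 ]
wrist knob 0.7 [281.  280.2] [ 0.5277 -0.0025  0.131 ]
wrist mark 0.74 [278.6 345.6] [0.4122 0.0666 0.022 ]
```

View pics/t.png

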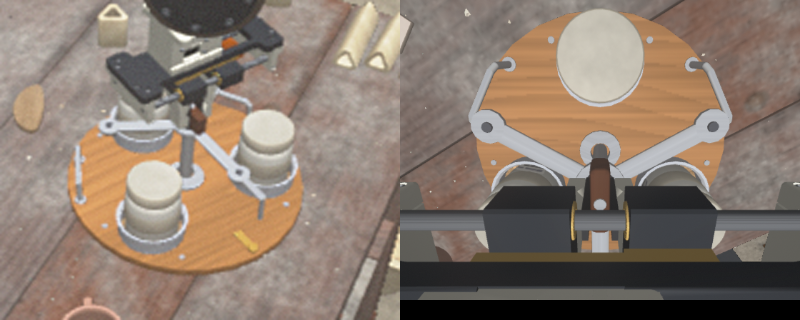

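The left crop shows the pointer tip hanging right above the mark. In the right one, the far jar (600,57) lines up with the knob (600,180) and the arms are symmetric about it. I'll release, rise and check.

Call:
apply_moves:
  commands:
    - [[0, 0, 0], 0, 0.4]
    - [[0, 0, 0], 0, 0.4]
    - [[0, 0, 0], 0, 0.4]
    - [[0, 0, 0], 0, 0.4]
    - [[0, 0, 0], 0, 0.4]
    - [[0, 0, 2], 0, 0.4]
    - [[0, 0, 5], 0, 0.2]
    - [[0, 0, 9], 0, 0]
    - [[0, 0, 13], 0, 0]
    - [[0, 0, 17], 0, 0]
    - [[0, 0, 17], 0, 0]
    - [[0, 0, 17], 0, 0]
    - [[0, 0, 17], 0, 0]

```text
clock: 7.47
tool_pos: [0.5271, -0.0026, 0.3013]
orientation: [-180.0, 0.0, -30.2]
force: [0.5, -0.6, -1.5]
opening: 0.087
gripper_force: 0.0
```

```bash
python3 m.py w2
```

```text
{'clock': 7.4667, 'tool_pos': [0.5271, -0.0026, 0.3013], 'orientation': [-179.9792, 0.0257, -30.1925], 'joint_pos': [21.0301, 4.5706, -12.4916, -0.0346, -72.9377, 38.7876], 'opening': 0.087, 'force': [0.492, -0.5892, -1.496]}
knob 0.84 [277.6 194.1] [0.5256 0.0006 0.131 ]
mark 0.68 [278.5 260.4] [0.413  0.0656 0.022 ]
jar_a 0.98 [445.3   6.7] [ 0.5958 -0.2647  0.018 ]
jar_a 0.9 [221.7 205.4] [0.5241 0.0922 0.018 ]
jar_a 0.77 [337.9 204. ] [ 0.4448 -0.0483  0.018 ]
jar_a 0.57 [279.   96.1] [ 0.6081 -0.0488  0.018 ]
```

View pics/w2.png

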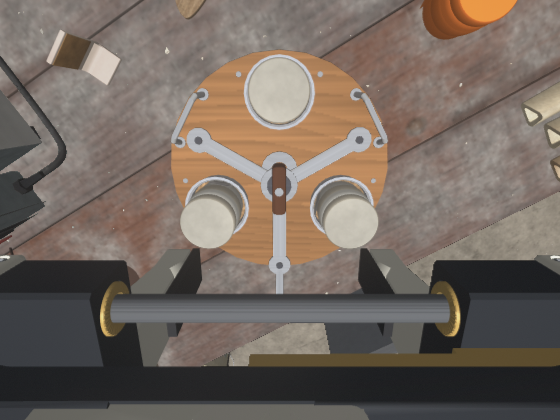

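The wrist view after release shows the keeper symmetric about the jars, with the pointer over the mark (col 279–280). Lid centres are near (280,91), (211,219) and (346,217). I'll fit the carrier pose from these.

Run:
```python
from h import *
from scipy.optimize import least_squares
p=ctrl.snapshot('wrist')
# lid centres (z=.101): left/right/top/bottom extents by eye -> measure by bright mask
hsv=cv2.cvtColor(p['img'],cv2.COLOR_RGB2GRAY)
m=cv2.inRange(cv2.cvtColor(p['img'],cv2.COLOR_RGB2HSV),(15,10,150),(40,70,255))
m=cv2.morphologyEx(m,cv2.MORPH_OPEN,np.ones((7,7)))
L=[]
for c in cv2.findContours(m,0,2)[0]:
    if cv2.contourArea(c)>800:
        (x,y),r=cv2.minEnclosingCircle(c); print('blob',x,y,r)
for u in ((280,91),(211.5,219),(346,217)): L.append(at_z(p,u,.101)[:2])
L=np.array(L); print(np.round(L,4),'mean',L.mean(0))
def f(x):
    a=x[2]+np.radians([-0,120,240]); return (x[:2]+.095*np.c_[np.cos(a),np.sin(a)]-L).ravel()
s=least_squares(f,[.528,-.002,-.52]); print(s.x,np.degrees(s.x[2]),s.fun)
a=s.x[2]+np.radians([120,0,240]); print('sock',np.round(s.x[:2]+.095*np.c_[np.cos(a),np.sin(a)],4))
r=[at_z(p,u,.111)[:2] for u in ((280,265),(198,140),(359,140))];K=np.mean(r,0);print('keeper',K,[np.degrees(np.arctan2(*(q-K)[::-1])) for q in r])
```

```text
blob 350.3360595703125 223.08197021484375 27.588502883911133
blob 206.84959411621094 222.17478942871094 27.791797637939453
blob 278.5 89.93939208984375 33.245452880859375
[[ 0.6097 -0.0516]
 [ 0.531   0.0837]
 [ 0.4566 -0.0489]] mean [ 0.53243518 -0.00559647]
[ 0.53243518 -0.00559647 -0.52414487] -30.03128910009623 [ 0.00494358 -0.00154614  0.00152624  0.00572419 -0.00646982 -0.00417804]
sock [[ 0.5325  0.0894]
 [ 0.6147 -0.0531]
 [ 0.4501 -0.0531]]
keeper [ 0.52860913 -0.00331892] [np.float64(150.46603267794973), np.float64(30.00354448289775), np.float64(-90.02143332127508)]
```

Carrier centre is about (0.528,-0.003), yaw -30°, with the keeper at 150.2°, right on the mark. Socket 1 is at (0.528,0.092). I'll grip it with the fingers closing tangentially and the camera side outward (yaw 90).

Call:
apply_moves:
  commands:
    - [[0, 1, 0], 0.12, 0]
    - [[0, 2, 0], 0.24, 0]
    - [[0, 3, -1], 0.36, 0]
    - [[0, 4, -2], 0.48, 0]
    - [[0, 5, -3], 0.6, 0]
    - [[0, 6, -4], 0.72, 0]
    - [[0, 7, -5], 0.84, 0]
    - [[0, 8, -6], 0.96, 0]
    - [[0, 9, -7], 1.08, 0]
    - [[0, 9.5, -8], 1.2, 0]
    - [[0, 9.5, -9], 1.32, 0]
    - [[0, 9.5, -9], 1.44, 0]
    - [[0, 9.5, -9], 1.56, 0]
    - [[0, 9.5, -9], 1.68, 0]
    - [[0, 9.5, -9], 1.8, 0]
    - [[0, 9.5, -9], 1.92, 0]
    - [[0, 9.5, -9], 2.04, 0]
    - [[0, 9.5, -9], 2.098, 0]
    - [[0, 9.5, -9], 2.098, 0]
    - [[0, 9.5, -9], 2.098, 0]

```text
clock: 9.48
tool_pos: [0.5275, 0.0923, 0.2113]
orientation: [-180.0, 0.0, 89.9]
force: [0.9, 0.0, 0.1]
opening: 0.0871
gripper_force: 0.0
```

Run:
```python
from h import *
p=ctrl.snapshot('wrist');o=ctrl.get_obs();print(np.round(p['T'][:3,3]-np.array(o['tool_pos']),3),np.round(o['joint_pos'],1))
save(p,'w3')
```

```text
[-0.     0.084  0.141] [ 30.9   8.9 -19.6   0.  -61.6 149. ]
```

View pics/w3.png

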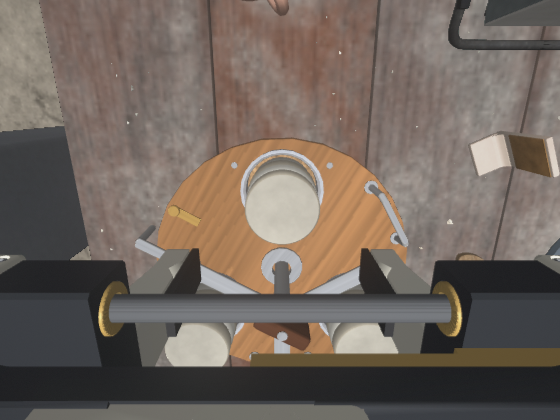

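The view shows the jar centred between the fingers (col 282 against 280). I'll descend, grip, and weigh it in a short lift.

Call:
apply_moves:
  commands:
    - [[0, 0, -3], 0, 0]
    - [[0, 0, -6], 0, 0]
    - [[0, 0, -9], 0, 0]
    - [[0, 0, -11], 0, 0]
    - [[0, 0, -12.5], 0, 0]
    - [[0, 0, -13.5], 0, 0]
    - [[0, 0, -13.9], 0, 0]
    - [[0, 0, -13.9], 0, 0]
    - [[0, 0, -13.9], 0, 0]
    - [[0, 0, -13.9], 0, 0.6]
    - [[0, 0, -13.9], 0, 0.6]
    - [[0, 0, -13.9], 0, 0.6]
    - [[0, 0, -13.9], 0, 0.6]
    - [[0, 0, -13.9], 0, 0.6]
    - [[0, 0, -13.9], 0, 0.6]
    - [[0, 0, -13.9], 0, 0.6]
    - [[0, 0, -13.9], 0, 0.6]

```text
clock: 10.95
tool_pos: [0.5282, 0.0926, 0.0731]
orientation: [179.9, -0.0, 90.0]
force: [-0.1, 0.6, 6.1]
opening: 0.0629
gripper_force: 30.0
```

Call:
apply_moves:
  commands:
    - [[0, 0, 0.5], 0, 0.6]
    - [[0, 0, 1.5], 0, 0.6]
    - [[0, 0, 2.5], 0, 0.6]
    - [[0, 0, 3.5], 0, 0.6]
    - [[0, 0, 4.5], 0, 0.6]
    - [[0, 0, 5.5], 0, 0.6]
    - [[0, 0, 6], 0, 0.6]
    - [[0, 0, 6], 0, 0.6]
    - [[0, 0, 6], 0, 0.6]
    - [[0, 0, 6], 0, 0.6]
    - [[0, 0, 6], 0, 0.6]
    - [[0, 0, 6], 0, 0.6]
    - [[0, 0, 6], 0, 0.6]
    - [[0, 0, 6], 0, 0.6]
    - [[0, 0, 6], 0, 0.6]
    - [[0, 0, 6], 0, 0.6]
    - [[0, 0, 6], 0, 0.6]
    - [[0, 0, 6], 0, 0.6]

```text
clock: 12.45
tool_pos: [0.5276, 0.0923, 0.1325]
orientation: [-180.0, 0.0, 90.0]
force: [0.5, 0.9, -3.5]
opening: 0.0626
gripper_force: 30.0
```

```bash
cat > wt.py <<'E'
from h import *
F=[]
for i in range(6):
    p=ctrl.snapshot('scene'); o=ctrl.get_obs(); F.append([*o['force'],*o['tau'][1:3]])
print('F',np.mean(F,0),np.std(F,0),o['opening'],o['gripper_force'],o['clock'],o['tool_pos'])
print('pitch tau',np.round(o['tau'],2),np.round(o['moment'],2))
cv2.imwrite('pics/sc.png',cv2.resize(p['img'][130:340,200:440,::-1],None,fx=2.5,fy=2.5))
E
python3 wt.py
```

```text
F [-3.46299082e-02  2.90422343e-01 -2.51322027e+00 -4.46040189e+01
  2.52436581e+01] [0.35311978 0.34482657 0.52809677 0.00877171 0.00186542] 0.06303611678825703 29.996159766233177 12.75 [0.52761049 0.09236754 0.13256946]
pitch tau [ 0.000e+00 -4.462e+01  2.525e+01  6.060e+00  1.000e-02 -0.000e+00] [-0.1  -0.14 -0.01]
```

View pics/sc.png

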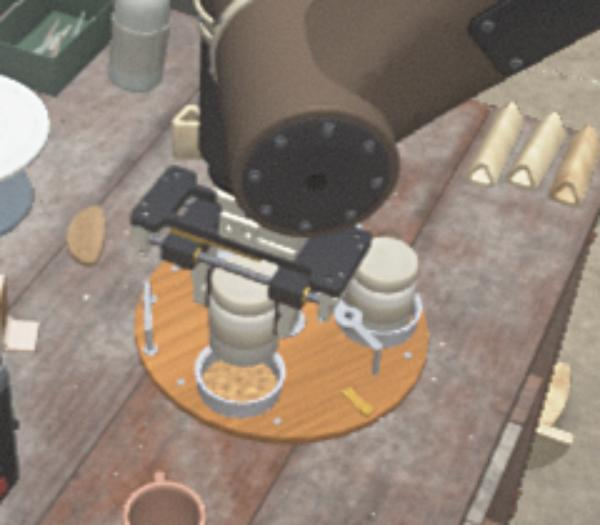

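The view shows jar 1 lifted clear of its socket (240,385) and upright. It reads about 2.5 N (0.26 kg), so it's a light one. I'll set it back.

Call:
apply_moves:
  commands:
    - [[0, 0, -1], 0, 0.6]
    - [[0, 0, -2], 0, 0.6]
    - [[0, 0, -3], 0, 0.6]
    - [[0, 0, -4], 0, 0.6]
    - [[0, 0, -5], 0, 0.6]
    - [[0, 0, -5.6], 0, 0.6]
    - [[0, 0, -6], 0, 0.6]
    - [[0, 0, -6], 0, 0.6]
    - [[0, 0, -6], 0, 0.6]
    - [[0, 0, -6], 0, 0.6]

```text
clock: 13.58
tool_pos: [0.527, 0.0919, 0.0729]
orientation: [-179.9, 0.1, 90.0]
force: [-4.3, -1.6, 6.3]
opening: 0.0624
gripper_force: 30.0
```

Call:
apply_moves:
  commands:
    - [[0, 0, 0], 0, 0]
    - [[0, 0, 0], 0, 0]
    - [[0, 0, 0], 0, 0]
    - [[0, 0, 0], 0, 0]
    - [[0, 0, 0], 0, 0]
    - [[0, 0, 0], 0, 0]
    - [[0, 0, 1.5], 0, 0]
    - [[0, 0, 4], 0, 0]
    - [[0, 0, 7], 0, 0]
    - [[0, 0, 10], 0, 0]
    - [[0, 0, 13.9], 0, 0]
    - [[0, 0, 13.9], 0, 0]
    - [[0, 0, 13.9], 0, 0]

```text
clock: 14.67
tool_pos: [0.5289, 0.093, 0.2141]
orientation: [179.7, -0.1, 90.0]
force: [-0.8, 0.2, -1.0]
opening: 0.0876
gripper_force: 0.0
```

Run:
```python
from h import *
o=ctrl.get_obs();print(o['tool_pos'],o['orientation'],o['force'])
for n in ('wrist','scene'):
    p=ctrl.snapshot(n)
    for t,z in dict(jar_a=.018,pointer_tip=.073).items():
        for r in ctrl.spot_point(p,t)[:4]: print(n,t,np.round(r['score'],2),np.round(r['at'],1),np.round(at_z(p,r['at'],z),4))
```

```text
[0.52889777 0.09300927 0.21414207] [ 1.79718242e+02 -1.47319232e-01  9.00377012e+01] [-0.76797269  0.20250068 -1.04122859]
wrist jar_a 0.9 [211.4 299.8] [ 0.4466 -0.0492  0.018 ]
wrist jar_a 0.57 [273.1 186.2] [0.5224 0.0929 0.018 ]
wrist jar_a 0.56 [346.1 303.6] [ 0.6111 -0.055   0.018 ]
scene jar_a 0.77 [296.3 284.5] [0.5253 0.0921 0.018 ]
scene jar_a 0.74 [349.1 255.9] [ 0.4496 -0.0544  0.018 ]
scene jar_a 0.57 [295.5 235.4] [ 0.5995 -0.0578  0.018 ]
scene pointer_tip 0.68 [346.5 280.6] [0.4118 0.073  0.073 ]
```

Jar 1 is seated again. Next is socket 2 at (0.611,-0.050).

Call:
apply_moves:
  commands:
    - [[0.5, -1, 0], -0.12, 0]
    - [[1, -2, 0], -0.24, 0]
    - [[1.5, -3, 0], -0.36, 0]
    - [[2, -4, 0], -0.48, 0]
    - [[2.5, -5, 0], -0.6, 0]
    - [[3, -6, 0], -0.72, 0]
    - [[3.5, -7, 0], -0.84, 0]
    - [[4, -8, 0], -0.96, 0]
    - [[4.5, -9, 0], -1.08, 0]
    - [[5, -10, 0], -1.2, 0]
    - [[5.5, -11, 0], -1.32, 0]
    - [[6, -12, 0], -1.44, 0]
    - [[6.8, -13, 0], -1.56, 0]
    - [[7.5, -14, 0], -1.68, 0]
    - [[8.25, -14.25, 0], -1.8, 0]
    - [[8.25, -14.25, 0], -1.92, 0]
    - [[8.25, -14.25, 0], -2.04, 0]
    - [[8.25, -14.25, 0], -2.094, 0]
    - [[8.25, -14.25, 0], -2.094, 0]
    - [[8.25, -14.25, 0], -2.094, 0]

```text
clock: 16.63
tool_pos: [0.6099, -0.0502, 0.2107]
orientation: [179.9, 0.1, -29.8]
force: [0.2, -0.5, -0.2]
opening: 0.0875
gripper_force: 0.0
```

Run:
```python
from h import *
p=ctrl.snapshot('wrist');save(p,'w4');print(ctrl.get_obs()['tool_pos'],ctrl.get_obs()['orientation'])
for r in ctrl.spot_point(p,'jar_a')[:3]: print(r['score'],r['at'],at_z(p,r['at'],.018))
```

```text
[ 0.6099269  -0.05016995  0.21092269] [ 1.79958318e+02  4.61933925e-02 -2.98179976e+01]
0.93 [211.2, 298.1] [0.53005002 0.09010022 0.018     ]
0.92 [347.0, 301.6] [ 0.44417445 -0.04966574  0.018     ]
0.76 [277.3, 188.0] [ 0.6088552  -0.04715648  0.018     ]
```

View pics/w4.png

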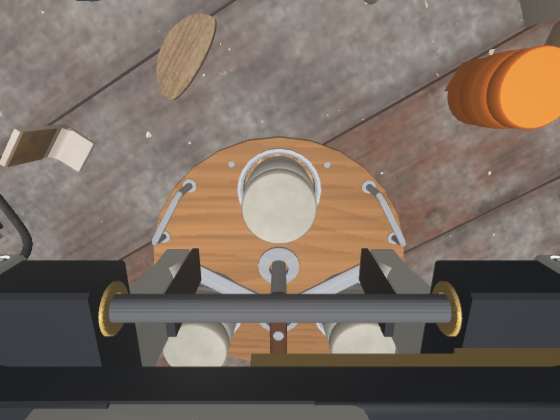

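Jar 2 is centred between the fingers (col 279 of 280), with both other jars seated and the keeper in place. I'll descend and grip.

Call:
apply_moves:
  commands:
    - [[0, 0, -3], 0, 0]
    - [[0, 0, -6], 0, 0]
    - [[0, 0, -9], 0, 0]
    - [[0, 0, -11], 0, 0]
    - [[0, 0, -12.5], 0, 0]
    - [[0, 0, -13.5], 0, 0]
    - [[0, 0, -13.9], 0, 0]
    - [[0, 0, -13.9], 0, 0]
    - [[0, 0, -13.9], 0, 0]
    - [[0, 0, -13.9], 0, 0.6]
    - [[0, 0, -13.9], 0, 0.6]
    - [[0, 0, -13.9], 0, 0.6]
    - [[0, 0, -13.9], 0, 0.6]
    - [[0, 0, -13.9], 0, 0.6]
    - [[0, 0, -13.9], 0, 0.6]
    - [[0, 0, -13.9], 0, 0.6]
    - [[0, 0, -13.9], 0, 0.6]

```text
clock: 18.15
tool_pos: [0.6105, -0.0499, 0.0731]
orientation: [-180.0, -0.0, -29.9]
force: [-1.2, 2.7, 5.0]
opening: 0.0633
gripper_force: 30.0
```

Call:
apply_moves:
  commands:
    - [[0, 0, 0.5], 0, 0.6]
    - [[0, 0, 1.5], 0, 0.6]
    - [[0, 0, 2.5], 0, 0.6]
    - [[0, 0, 3.5], 0, 0.6]
    - [[0, 0, 4.5], 0, 0.6]
    - [[0, 0, 5.5], 0, 0.6]
    - [[0, 0, 6], 0, 0.6]
    - [[0, 0, 6], 0, 0.6]
    - [[0, 0, 6], 0, 0.6]
    - [[0, 0, 6], 0, 0.6]
    - [[0, 0, 6], 0, 0.6]
    - [[0, 0, 6], 0, 0.6]
    - [[0, 0, 6], 0, 0.6]
    - [[0, 0, 6], 0, 0.6]
    - [[0, 0, 6], 0, 0.6]
    - [[0, 0, 6], 0, 0.6]
    - [[0, 0, 6], 0, 0.6]
    - [[0, 0, 6], 0, 0.6]

```text
clock: 19.65
tool_pos: [0.6101, -0.0501, 0.1326]
orientation: [-180.0, -0.0, -30.0]
force: [-0.7, -0.7, -4.6]
opening: 0.0633
gripper_force: 30.0
```

```bash
python3 wt.py
```

```text
F [ -0.33997645  -0.22453122  -5.07440466 -56.50318205  27.36593246] [0.37756948 0.57293249 0.46418815 0.00945246 0.00201063] 0.0630520721475451 29.99887069221586 19.95 [ 0.61012952 -0.05013322  0.13259515]
pitch tau [  0.   -56.52  27.37   6.82   0.08  -0.  ] [-0.01  0.01  0.05]
```

Jar 2 reads about 5.1 N (0.52 kg), so it's the heavy one. I'll set it back and heft jar 3.

Call:
apply_moves:
  commands:
    - [[0, 0, -1], 0, 0.6]
    - [[0, 0, -2], 0, 0.6]
    - [[0, 0, -3], 0, 0.6]
    - [[0, 0, -4], 0, 0.6]
    - [[0, 0, -5], 0, 0.6]
    - [[0, 0, -5.6], 0, 0.6]
    - [[0, 0, -6], 0, 0.6]
    - [[0, 0, -6], 0, 0.6]
    - [[0, 0, -6], 0, 0.6]
    - [[0, 0, -6], 0, 0.6]

```text
clock: 20.78
tool_pos: [0.61, -0.0504, 0.0731]
orientation: [180.0, -0.0, -29.9]
force: [-4.7, -0.7, 4.7]
opening: 0.0634
gripper_force: 30.0
```

Call:
apply_moves:
  commands:
    - [[0, 0, 0], 0, 0]
    - [[0, 0, 0], 0, 0]
    - [[0, 0, 0], 0, 0]
    - [[0, 0, 0], 0, 0]
    - [[0, 0, 0], 0, 0]
    - [[0, 0, 0], 0, 0]
    - [[0, 0, 1.5], 0, 0]
    - [[0, 0, 4], 0, 0]
    - [[0, 0, 7], 0, 0]
    - [[0, 0, 10], 0, 0]
    - [[0, 0, 13.9], 0, 0]
    - [[0, 0, 13.9], 0, 0]
    - [[0, 0, 13.9], 0, 0]

```text
clock: 21.87
tool_pos: [0.6117, -0.0499, 0.2146]
orientation: [-179.8, -0.3, -29.9]
force: [-0.4, -0.1, -1.3]
opening: 0.0873
gripper_force: 0.0
```

Call:
apply_moves:
  commands:
    - [[-1, 0, 0], -0.12, 0]
    - [[-2, 0, 0], -0.24, 0]
    - [[-3, 0, 0], -0.36, 0]
    - [[-4, 0, 0], -0.48, 0]
    - [[-5, 0, 0], -0.6, 0]
    - [[-6, 0, 0], -0.72, 0]
    - [[-7, 0, 0], -0.84, 0]
    - [[-8, 0, 0], -0.96, 0]
    - [[-9, 0, 0], -1.08, 0]
    - [[-10, 0, 0], -1.2, 0]
    - [[-11, 0, 0], -1.32, 0]
    - [[-12, 0, 0], -1.44, 0]
    - [[-13, 0, 0], -1.56, 0]
    - [[-14, 0, 0], -1.68, 0]
    - [[-15, 0, 0], -1.8, 0]
    - [[-16, 0, 0], -1.92, 0]
    - [[-16.4, 0, 0], -2.04, 0]
    - [[-16.4, 0, 0], -2.094, 0]
    - [[-16.4, 0, 0], -2.094, 0]
    - [[-16.4, 0, 0], -2.094, 0]

```text
clock: 23.53
tool_pos: [0.4458, -0.0502, 0.211]
orientation: [180.0, -0.0, -149.8]
force: [0.6, 1.0, 0.8]
opening: 0.0877
gripper_force: 0.0
```

Run:
```python
from h import *
p=ctrl.snapshot('wrist');save(p,'w5');print(ctrl.get_obs()['tool_pos'],ctrl.get_obs()['orientation'])
for r in ctrl.spot_point(p,'jar_a')[:3]: print(r['score'],r['at'],at_z(p,r['at'],.018))
```

```text
[ 0.4459681  -0.05015546  0.21108763] [ 1.79986885e+02 -4.05861995e-02 -1.49794875e+02]
0.91 [211.5, 304.3] [ 0.61414247 -0.04741718  0.018     ]
0.85 [348.8, 299.3] [0.52439789 0.09263363 0.018     ]
0.74 [279.3, 189.1] [ 0.44811996 -0.0488259   0.018     ]
```

View pics/w5.png

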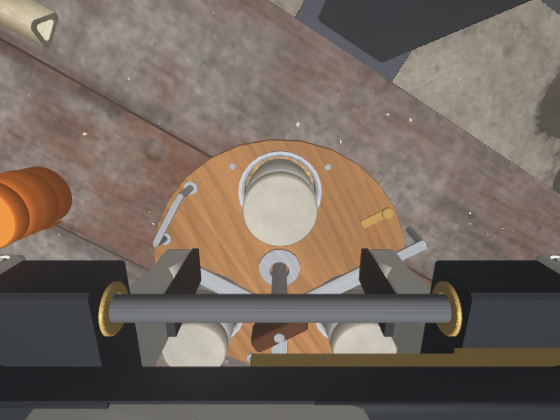

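Jar 3 is centred between the fingers (col 280), and jars 1 and 2 are seated. I'll heft it.

Call:
apply_moves:
  commands:
    - [[0, 0, -3], 0, 0]
    - [[0, 0, -6], 0, 0]
    - [[0, 0, -9], 0, 0]
    - [[0, 0, -11], 0, 0]
    - [[0, 0, -12.5], 0, 0]
    - [[0, 0, -13.5], 0, 0]
    - [[0, 0, -13.9], 0, 0]
    - [[0, 0, -13.9], 0, 0]
    - [[0, 0, -13.9], 0, 0]
    - [[0, 0, -13.9], 0, 0.6]
    - [[0, 0, -13.9], 0, 0.6]
    - [[0, 0, -13.9], 0, 0.6]
    - [[0, 0, -13.9], 0, 0.6]
    - [[0, 0, -13.9], 0, 0.6]
    - [[0, 0, -13.9], 0, 0.6]
    - [[0, 0, -13.9], 0, 0.6]
    - [[0, 0, -13.9], 0, 0.6]

```text
clock: 25.05
tool_pos: [0.4463, -0.05, 0.073]
orientation: [-180.0, 0.0, -149.9]
force: [-1.5, 1.7, 6.5]
opening: 0.0637
gripper_force: 30.0
```

Call:
apply_moves:
  commands:
    - [[0, 0, 0.5], 0, 0.6]
    - [[0, 0, 1.5], 0, 0.6]
    - [[0, 0, 2.5], 0, 0.6]
    - [[0, 0, 3.5], 0, 0.6]
    - [[0, 0, 4.5], 0, 0.6]
    - [[0, 0, 5.5], 0, 0.6]
    - [[0, 0, 6], 0, 0.6]
    - [[0, 0, 6], 0, 0.6]
    - [[0, 0, 6], 0, 0.6]
    - [[0, 0, 6], 0, 0.6]
    - [[0, 0, 6], 0, 0.6]
    - [[0, 0, 6], 0, 0.6]
    - [[0, 0, 6], 0, 0.6]
    - [[0, 0, 6], 0, 0.6]
    - [[0, 0, 6], 0, 0.6]
    - [[0, 0, 6], 0, 0.6]
    - [[0, 0, 6], 0, 0.6]
    - [[0, 0, 6], 0, 0.6]

```text
clock: 26.55
tool_pos: [0.4461, -0.0501, 0.1326]
orientation: [-180.0, 0.0, -149.9]
force: [0.7, -0.4, -2.4]
opening: 0.0637
gripper_force: 30.0
```

```bash
python3 wt.py
```

```text
F [ 2.19527390e-01 -3.13867516e-02 -3.14271505e+00 -3.22761577e+01
  2.44554013e+01] [0.38311081 0.65918564 0.80226729 0.007986   0.00126783] 0.06341460346436041 29.999576528789476 26.85 [ 0.44610927 -0.05017244  0.13257604]
pitch tau [ -0.   -32.29  24.46   6.01  -0.07  -0.  ] [ 0.08 -0.11 -0.  ]
```

Jar 3 reads about 2.8 N, so jar 2 is the heaviest. I'll set jar 3 back and return to socket 2.

Call:
apply_moves:
  commands:
    - [[0, 0, -1], 0, 0.6]
    - [[0, 0, -2], 0, 0.6]
    - [[0, 0, -3], 0, 0.6]
    - [[0, 0, -4], 0, 0.6]
    - [[0, 0, -5], 0, 0.6]
    - [[0, 0, -5.6], 0, 0.6]
    - [[0, 0, -6], 0, 0.6]
    - [[0, 0, -6], 0, 0.6]
    - [[0, 0, -6], 0, 0.6]
    - [[0, 0, -6], 0, 0.6]

```text
clock: 27.68
tool_pos: [0.4464, -0.0501, 0.0728]
orientation: [-180.0, 0.0, -149.9]
force: [-0.2, 0.1, -2.5]
opening: 0.0634
gripper_force: 30.0
```

Call:
apply_moves:
  commands:
    - [[0, 0, 0], 0, 0]
    - [[0, 0, 0], 0, 0]
    - [[0, 0, 0], 0, 0]
    - [[0, 0, 0], 0, 0]
    - [[0, 0, 0], 0, 0]
    - [[0, 0, 0], 0, 0]
    - [[0, 0, 1.5], 0, 0]
    - [[0, 0, 4], 0, 0]
    - [[0, 0, 7], 0, 0]
    - [[0, 0, 10], 0, 0]
    - [[0, 0, 13.9], 0, 0]
    - [[0, 0, 13.9], 0, 0]
    - [[0, 0, 13.9], 0, 0]

```text
clock: 28.77
tool_pos: [0.4474, -0.0498, 0.2138]
orientation: [-179.9, 0.3, -149.9]
force: [0.7, 0.9, -0.5]
opening: 0.0876
gripper_force: 0.0
```

Call:
apply_moves:
  commands:
    - [[1, 0, 0], 0.12, 0]
    - [[2, 0, 0], 0.24, 0]
    - [[3, 0, 0], 0.36, 0]
    - [[4, 0, 0], 0.48, 0]
    - [[5, 0, 0], 0.6, 0]
    - [[6, 0, 0], 0.72, 0]
    - [[7, 0, 0], 0.84, 0]
    - [[8, 0, 0], 0.96, 0]
    - [[9, 0, 0], 1.08, 0]
    - [[10, 0, 0], 1.2, 0]
    - [[11, 0, 0], 1.32, 0]
    - [[12, 0, 0], 1.44, 0]
    - [[13, 0, 0], 1.56, 0]
    - [[14, 0, 0], 1.68, 0]
    - [[15, 0, 0], 1.8, 0]
    - [[16, 0, 0], 1.92, 0]
    - [[16.4, 0, 0], 2.04, 0]
    - [[16.4, 0, 0], 2.094, 0]
    - [[16.4, 0, 0], 2.094, 0]
    - [[16.4, 0, 0], 2.094, 0]

```text
clock: 30.43
tool_pos: [0.6095, -0.0502, 0.2102]
orientation: [179.9, 0.1, -30.1]
force: [-0.4, 0.1, -0.9]
opening: 0.0877
gripper_force: 0.0
```

Run:
```python
from h import *
p=ctrl.snapshot('wrist');print(ctrl.get_obs()['tool_pos'],ctrl.get_obs()['orientation'])
for r in ctrl.spot_point(p,'jar_a')[:4]: print(r['score'],r['at'],at_z(p,r['at'],.018))
```

```text
[ 0.60961418 -0.05020196  0.2105704 ] [ 1.79945010e+02  7.09073968e-02 -3.00935176e+01]
0.95 [209.3, 300.0] [0.52934745 0.0936629  0.018     ]
0.67 [280.5, 186.4] [ 0.60831107 -0.05107153  0.018     ]
0.62 [477.9, 88.5] [ 0.59682883 -0.26731408  0.018     ]
0.17 [183.1, 56.0] [ 0.76480056 -0.03477183  0.018     ]
```

Run:
```python
from h import *
p=ctrl.snapshot('wrist');a=cv2.imread('pics/w4.png');b=p['img'][:,:,::-1]
for n,(x,y) in dict(j1=(165,300),j3=(325,300),j2=(230,145)).items():
    w=(75,68) if n!='j2' else (100,100)
    t=a[y:y+w[1],x:x+w[0]]; s=b[y-15:y+w[1]+15,x-15:x+w[0]+15].copy()
    print(n,[np.round(v,3) for v in cv2.minMaxLoc(cv2.matchTemplate(s,t,cv2.TM_CCOEFF_NORMED))[1::2]])
s=ctrl.snapshot('scene')
for t,z in dict(jar_a=.018,pointer_tip=.073).items():
    for r in ctrl.spot_point(s,t)[:4]: print(t,r['score'],r['at'],at_z(s,r['at'],z))
```

```text
j1 [np.float64(0.995), array([15, 15])]
j3 [np.float64(0.997), array([15, 15])]
j2 [np.float64(0.982), array([15, 15])]
jar_a 0.93 [331.3, 193.2] [ 0.58503386 -0.26093758  0.018     ]
jar_a 0.87 [290.2, 236.4] [ 0.60997728 -0.04793984  0.018     ]
jar_a 0.84 [348.1, 257.8] [ 0.44936471 -0.04708569  0.018     ]
jar_a 0.58 [298.6, 287.1] [0.51701575 0.09679442 0.018     ]
pointer_tip 0.96 [345.5, 279.2] [0.41538228 0.07018992 0.073     ]
```

All three match the earlier view to within a pixel, so jar 3 is seated. I'll grip jar 2 and hold it up.

Call:
apply_moves:
  commands:
    - [[0, 0, -3], 0, 0]
    - [[0, 0, -6], 0, 0]
    - [[0, 0, -9], 0, 0]
    - [[0, 0, -11], 0, 0]
    - [[0, 0, -12.5], 0, 0]
    - [[0, 0, -13.5], 0, 0]
    - [[0, 0, -13.9], 0, 0]
    - [[0, 0, -13.9], 0, 0]
    - [[0, 0, -13.9], 0, 0]
    - [[0, 0, -13.9], 0, 0.6]
    - [[0, 0, -13.9], 0, 0.6]
    - [[0, 0, -13.9], 0, 0.6]
    - [[0, 0, -13.9], 0, 0.6]
    - [[0, 0, -13.9], 0, 0.6]
    - [[0, 0, -13.9], 0, 0.6]
    - [[0, 0, -13.9], 0, 0.6]
    - [[0, 0, -13.9], 0, 0.6]

```text
clock: 32.15
tool_pos: [0.6102, -0.0503, 0.0731]
orientation: [-180.0, -0.0, -29.9]
force: [-2.0, -0.6, 5.5]
opening: 0.0633
gripper_force: 30.0
```

Call:
apply_moves:
  commands:
    - [[0, 0, 0.5], 0, 0.6]
    - [[0, 0, 1.5], 0, 0.6]
    - [[0, 0, 2.5], 0, 0.6]
    - [[0, 0, 3.5], 0, 0.6]
    - [[0, 0, 4.5], 0, 0.6]
    - [[0, 0, 6], 0, 0.6]
    - [[0, 0, 7.5], 0, 0.6]
    - [[0, 0, 9], 0, 0.6]
    - [[0, 0, 10.5], 0, 0.6]
    - [[0, 0, 12], 0, 0.6]
    - [[0, 0, 13.5], 0, 0.6]
    - [[0, 0, 15], 0, 0.6]
    - [[0, 0, 15.8], 0, 0.6]
    - [[0, 0, 16], 0, 0.6]
    - [[0, 0, 16], 0, 0.6]
    - [[0, 0, 16], 0, 0.6]
    - [[0, 0, 16], 0, 0.6]
    - [[0, 0, 16], 0, 0.6]
    - [[0, 0, 16], 0, 0.6]
    - [[0, 0, 16], 0, 0.6]

```text
clock: 33.82
tool_pos: [0.61, -0.0502, 0.232]
orientation: [180.0, 0.0, -30.0]
force: [0.2, 0.3, -5.8]
opening: 0.0636
gripper_force: 30.0
```

Call:
apply_moves:
  commands:
    - [[0, 0, 0], 0, 0.6]
    - [[0, 0, 0], 0, 0.6]
    - [[0, 0, 0], 0, 0.6]
    - [[0, 0, 0], 0, 0.6]
    - [[0, 0, 0], 0, 0.6]
    - [[0, 0, 0], 0, 0.6]

```text
clock: 34.32
tool_pos: [0.6101, -0.0501, 0.2326]
orientation: [-180.0, -0.0, -30.0]
force: [0.1, 0.4, -5.3]
opening: 0.0633
gripper_force: 30.0
```

```bash
python3 wt.py
```

```text
F [  0.16877061  -0.09298133  -5.50865088 -53.15032303  30.87334871] [0.24852844 0.52107    0.52194722 0.00631816 0.00069307] 0.06320591848511282 29.99899079790339 34.6167 [ 0.6101192  -0.05016094  0.23259696]
pitch tau [  0.   -53.16  30.87   7.69   0.08  -0.  ] [ 0.06  0.02 -0.02]
```

View pics/sc.png

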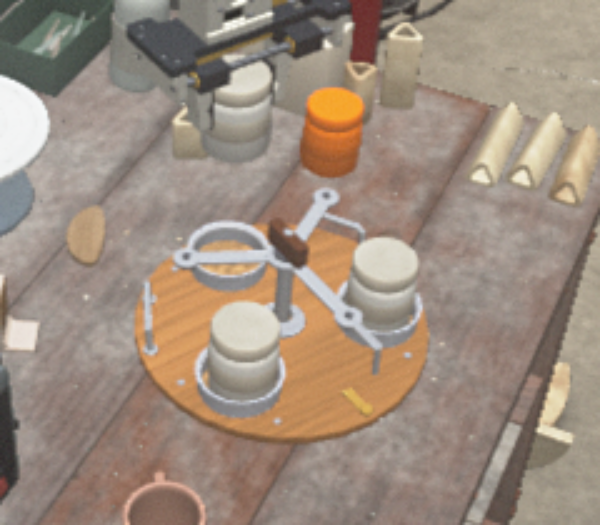

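The view shows jar 2 held up and upright (240,110). Jars 1 and 3 are seated at (245,355) and (383,290), and the pointer tip is still over the mark, unchanged from before.

```bash
python3 -c "
from plant import ctrl
print(ctrl.close_job())"
```

```text
the job is handed in; nothing more can be done
None
```

The job is handed in, with no verdict shown: the keeper is at the mark, the jars were hefted in order, and the heaviest (socket 2, about 0.53 kg) is held upright with its base about 18 cm up while the other two stand in their sockets.

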